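Refit a label holder on the reagent riser

TASK

The old label holder on the reagent riser has snapped: take the yellow scraper block, wipe all three broken blue bits off the riser's deck onto the bench (they are sharp, so never touch them with the gripper, and leave the new label holder alone until the deck is clear), and put the scraper down on the bench. Then pick up the new blue label holder with the red stripe, slide its foot flat and square under the lip of the empty clip, and push it back against the sprung pins until it is fully home, without forcing it. Finish still gripping it and pressing it home, so that I can do up the clamp screws, and do not shift the three containers standing on the riser.

Things in the scene. Friction and masses are not known exactly. Their poses are not given: they have to be found in the camera images.
- riser: low grey steel bench riser, fixed, 170 (x) x 262 (y) mm, deck 45 mm above the bench; origin under its centre at bench height. On the deck stand three black clips 81 mm apart; two hold fixed blue label holders (green, orange stripe) as large as the new one, plates 60 mm wide, fronts 46 mm before the lip, tops 62 mm over the deck. Three containers stand behind, up to 94 mm over the deck
- clip: the EMPTY black clip, fixed, 70 mm wide. Origin at deck height below the lip's front edge, mid-width; x points back into the clip, z up. Under the lip (x = 0, upturned nose to x = -5 mm) is a gap 7 mm high, 64 mm wide between cheeks, closed by a stop at x = 16 mm. Lip top 12.5 mm, clamp screws (x = 9, y = +-20 mm) 21 mm over the deck. Deck's front edge at x = -66 mm
- plunger (a joint): the two sprung pins inside the empty clip, m: 0 as they stand out (tips 8 mm behind the lip's front edge), 0.008 when the foot has pushed them back flush with the stop. The spring pushes back with 4 N at 0 and about 9 N at 0.008
- holder: new label holder, loose, about 60 g, standing on the bench: upright blue plate 8 (x) x 60 (y) x 62 (z) mm, white card with red stripe on its -x face, on a flat foot 54 mm wide, 5 mm thick, running to x = +58 mm. Origin on the underside in the plate's mid-plane; z up. Grip the plate across its 8 mm, above 20 mm height. Home: origin at x = -42 mm, y = 0, z = 0 of the clip's frame, equal yaw
- foot_end (a point): middle of the far end of the new holder's foot, at its underside (58 mm along x from the holder's origin); fully home it lies at x = +16 mm of the clip's frame
- scraper: yellow scraper block with a black rubber wiping foot, loose, about 120 g, standing upright on the bench: 60 mm wide (y), 75 mm high; the yellow grip (from 18 mm up) is 22 mm thick (x), the foot 16 mm; origin at the centre of its underside
- bit1: blue broken piece of the old label holder, about 14 x 12 mm and 5 to 6 mm high, 10 g, lying on the riser's deck 28 to 60 mm in front of the lip of the empty clip; origin about the centre of its underside
- bit2: blue broken piece of the old label holder, about 12 x 13 mm and 5 to 6 mm high, 10 g, lying on the riser's deck 28 to 60 mm in front of the lip of the empty clip; origin about the centre of its underside
- bit3: blue broken piece of the old label holder, about 11 x 14 mm and 5 to 6 mm high, 10 g, lying on the riser's deck 28 to 60 mm in front of the lip of the empty clip; origin about the centre of its underside
- stain_bottle: dark violet bottle, 44 mm across, 94 mm high, on the riser behind the clips; origin at its underside; leave it
- canister: white canister with green cap, 44 x 40 x 93 mm, on the riser behind the clips; origin at its underside; leave it
- red_cup: white sample cup with red cap, 49 mm across, 60 mm high, on the riser behind the clips; origin at its underside; leave it
There are look-alikes about, which are no part of the job. What is meant by the scraper is not green or purple, and is the larger of those in its own colour.

How it is judged:
By the outcome, as a careful person would: the job done as asked, in the order asked, and still so for the second after the job is handed in, while the arm keeps its last pose, push and grip.
It also fails if it takes over 61 s, if anything falls off the work surface, if the arm or the gripper's body presses on something with over 40 N, if the wrist force passes 120 N, or if a joint passes its speed limit or range.

ROBOT

A 6-joint arm with a two-finger parallel gripper is mounted at the origin on a cart in front of the work surface, level with it; the furniture and walls round the work are solid. World frame = base frame: x ahead of the robot, y to its left, z up, the work surface at z = 0. Lengths are in m, angles in rad, forces in N, time in s.
With the tool pointing down it reaches from about 0.325 to 0.9 m from the base axis. Payload 6.1 kg.
Tool frame: the origin (TCP) lies midway between the tips of the shut fingers; the grasp point (between the pads) lies 19 mm behind it; x points along the fingers, y is the direction in which the jaws open and shut, and the axes are right-handed (so a half turn about x gives the same grasp; the last joint's range is limited). The gripper opens to 85 mm and grips with 20 to 120 N. Pads are 22 mm wide; open, the fingers measure 114 mm over their backs; the gripper's body (76 mm by 85 mm) begins 54 mm behind the grasp point. The pads swing forward as they close: fully open they stand 13 mm farther back than shut.
Start: joints at [1.132, 0.22, 1.526, -0, 1.395, -0.126], TCP at [0.192, 0.595, 0.231] pointing down, gripper open.
Joint ranges: [-2.98, 2.98], [-0.91, 2.08], [0.09, 2.57], [-1.24, 4.39], [0.2, 2.65], [-2.68, 2.68]. Speed limits (rad/s): [2.57, 2.57, 3.01, 3.14, 3.14, 3.14].

INTERFACE

Orientations are given as [roll, pitch, yaw] about the fixed x, y, z axes, in that order (R = Rz(yaw) Ry(pitch) Rx(roll)).
In Python, from plant import movep, move_l, set_joints, gripper_to, hold, inverse_kinematics, observe, get_image, get_calibration, Unreachable, job_done gives the robot as it stands. Calls block until the motion is done:
- movep(position, orientation): joint-space move of the TCP to a pose.
- move_l(position, feed=0.15, rotation=None, max_force=None): straight line of the TCP; rotation=None keeps the orientation; feed is the mean speed in m/s. With max_force (N) it stops when the force on the tool has changed by that much, and returns True; else False.
- set_joints(angles): joint-space move.
- gripper_to(opening, f_grip=None): finger opening in m; f_grip is the grip in N (None keeps the last); returns when the fingers have stopped.
- hold(seconds).
- inverse_kinematics(position, orientation): joint angles nearest the present ones, or None.
- observe(): the state.
- get_image(name): name is "side" or "top"; returns (picture, depth): 384x512x3 uint8, red, green, blue; 384x512 float32, m along the optical axis (not along the pixel's ray), 0 where there is no reading.
- get_calibration(name): a dict with "intrinsics" (3x3 intrinsics, pixels), "world_from_camera" (4x4, takes a point from camera to world coordinates). Camera axes: x right, y down, z forward; pixel columns grow to the right and rows downward; lengths in m; the calibration is good to about 2 mm. A picture is of the moment at which its call begins. get_calibration takes no time and is no camera call.
A pose or a line that the arm cannot do raises Unreachable and nothing moves.
- job_done(): hands the job in, once; it reports no verdict.
The state is a dict: "time_s": time; "q": joint angles; "joint_velocities": joint speeds; "joint_torque": joint torques, N m; "eef_pos": TCP position; "tcp_rot": TCP orientation; "ft_force": force on the tool from outside, world axes, zero at the start; "torque": the same for the moment, N m; "opening": finger opening in m.
Only numpy, scipy, OpenCV 4.12 (cv2) and the standard library are available. Lean on these libraries where they do the work, as an engineer would, in place of code of your own. Each camera call takes 0.05 s, during which the arm holds its last target.

## Working session

There is one attempt and no reset: what is moved stays moved. The work goes in short steps, each a Python script; the robot and the scene stay as the last script left them, time stands still between calls to the robot, and variables do not carry over. Pictures are saved under pics/ and viewed, and the job is handed in when it is done.

```bash
ls; mkdir -p pics
python3 - <<'E'
from plant import *
import cv2, numpy as np
for n in("side","top"):
    im,d=get_image(n); np.savez(f"pics/{n}0.npz",im=im,d=d)
    cv2.imwrite(f"pics/{n}0.png",cv2.resize(im[:,:,::-1],(800,600),interpolation=cv2.INTER_CUBIC))
    c=get_calibration(n); print(n,np.round(c["intrinsics"],1).tolist(),np.round(c["world_from_camera"],3).tolist())
o=observe();print(o)
E
```

```text
pics
side [[486.6, 0.0, 253.1], [0.0, 486.6, 184.8], [0.0, 0.0, 1.0]] [[-0.954, -0.221, 0.203, 0.225], [-0.3, 0.654, -0.695, 1.229], [0.021, -0.724, -0.69, 1.081], [0.0, 0.0, 0.0, 1.0]]
top [[388.5, 0.0, 248.5], [0.0, 388.5, 190.6], [0.0, 0.0, 1.0]] [[-0.001, -0.996, 0.089, 0.439], [-1.0, 0.003, 0.021, 0.186], [-0.021, -0.089, -0.996, 1.058], [0.0, 0.0, 0.0, 1.0]]
{'time_s': 0.1, 'q': array([ 1.13190080e+00,  2.21150801e-01,  1.52752338e+00,  2.60409927e-06,
        1.39471632e+00, -1.26106623e-01]), 'joint_velocities': array([ 0.00024126, -0.00051192, -0.00319862, -0.00150279,  0.00111618,
        0.00019924]), 'joint_torque': array([-1.76068097e-04, -4.98244643e+01, -3.90550983e+01, -2.89850032e-04,
        5.69519892e-03,  1.67815074e-05]), 'eef_pos': array([0.19208701, 0.59415963, 0.23029234]), 'tcp_rot': array([-1.69832855,  1.56899848, -2.01111791]), 'ft_force': array([-0.04796309, -0.60938559, -0.20958302]), 'torque': array([-0.02721641,  0.00857073,  0.02388543]), 'opening': 0.08558435544204182}
```

View pics/side0.png

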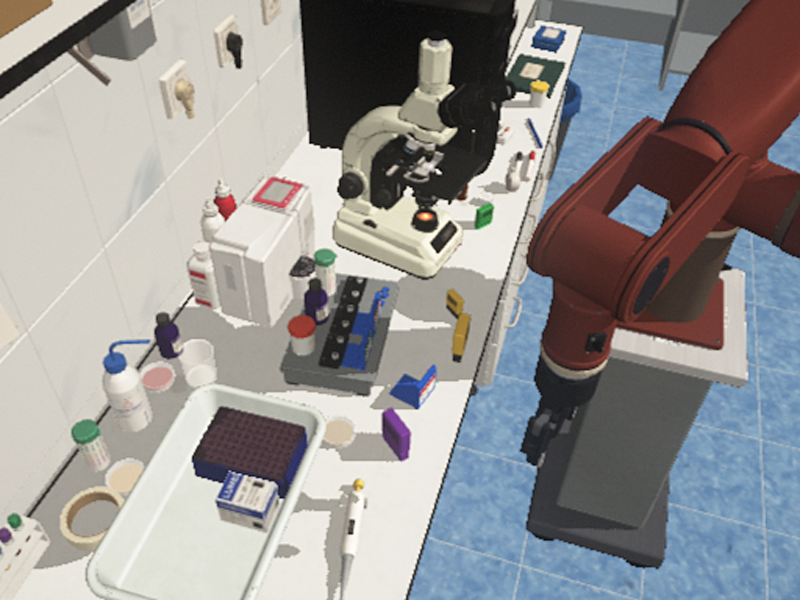

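View pics/top0.png

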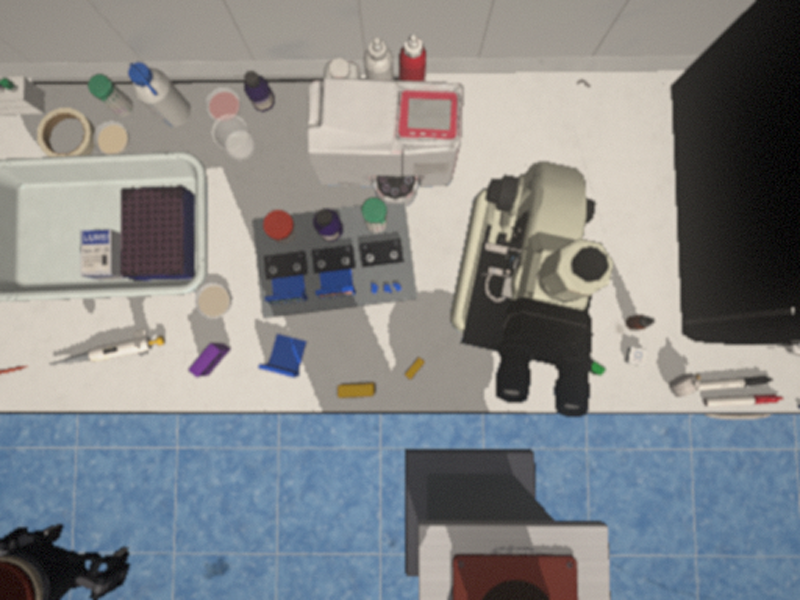

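```bash
cat > h.py <<'E'
import numpy as np, cv2
from plant import *
def ray(n,u,v):
    c=get_calibration(n);K=np.array(c["intrinsics"]);T=np.array(c["world_from_camera"])
    uv=np.atleast_2d(np.c_[u,v].astype(float))
    d=np.c_[uv,np.ones(len(uv))]@np.linalg.inv(K).T
    return T[:3,3],d@T[:3,:3].T
def onplane(n,u,v,z):
    o,d=ray(n,u,v); return o+d*((z-o[2])/d[:,2])[:,None]
def cloud(n,d):
    v,u=np.indices(d.shape); c=get_calibration(n)
    o,r=ray(n,u.ravel(),v.ravel())
    return (o+r*d.ravel()[:,None]).reshape(d.shape+(3,))
def crop(n,im,u0,v0,u1,v1,s,f):
    cv2.imwrite(f,cv2.resize(im[v0:v1,u0:u1,::-1],None,fx=s,fy=s,interpolation=cv2.INTER_CUBIC))
E
python3 - <<'E'
from h import *
a=np.load("pics/top0.npz");im=a['im'];d=a['d']
crop('top',im,150,120,280,260,5.7 if 0 else 4.2,'pics/topc.png')
s=np.load("pics/side0.npz")
crop('side',s['im'],170,160,320,300,4.2,'pics/sidec.png')
for n,z in(('top',a),('side',s)):
    P=cloud(n,z['d']);im=z['im'];hsv=cv2.cvtColor(im,cv2.COLOR_RGB2HSV)
    for nm,lo,hi in(('blue',(105,150,60),(125,255,255)),('yel',(15,150,60),(30,255,255))):
        m=cv2.inRange(hsv,lo,hi); k,l,st,c=cv2.connectedComponentsWithStats(m)
        for i in range(1,k):
            if st[i,4]>8:
                p=np.median(P[l==i],axis=0)
                if 0.1<p[0]<0.8 and abs(p[1]-.2)<.35: print(n,nm,st[i].tolist(),np.round(c[i],1),np.round(p,3),np.round(P[l==i][:,2].max(),3))
E
```

```text
top blue [203, 173, 23, 15, 241] [214.8 179.9] [0.557 0.294 0.052] 1.058
top blue [175, 177, 19, 14, 172] [185.4 183.5] [0.549 0.37  0.052] 0.112
top blue [238, 182, 3, 5, 11] [239. 184.] [0.546 0.232 0.051] 0.053
top blue [175, 216, 19, 20, 145] [186.3 224.7] [0.44  0.375 0.006] 1.058
top blue [167, 234, 22, 6, 39] [177.9 236.5] [0.41  0.388 0.063] 0.066
top yel [260, 230, 11, 12, 53] [265.1 235.2] [0.414 0.165 0.049] 1.058
top yel [217, 246, 22, 8, 161] [227.2 249.3] [0.38  0.261 0.074] 0.079
side blue [218, 184, 31, 53, 406] [230.9 215.1] [0.549 0.358 0.051] 0.111
side blue [250, 234, 29, 28, 265] [262.7 247.9] [0.439 0.394 0.006] 1.081
side yel [286, 186, 15, 41, 263] [293.4 206.9] [0.382 0.264 0.052] 1.081
```

View pics/topc.png

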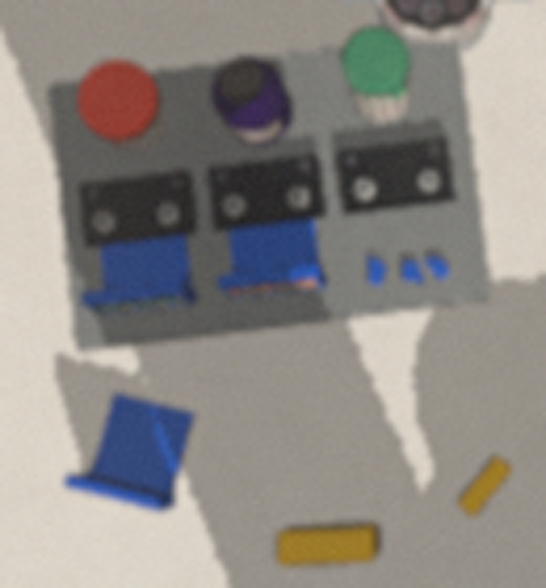

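View pics/sidec.png

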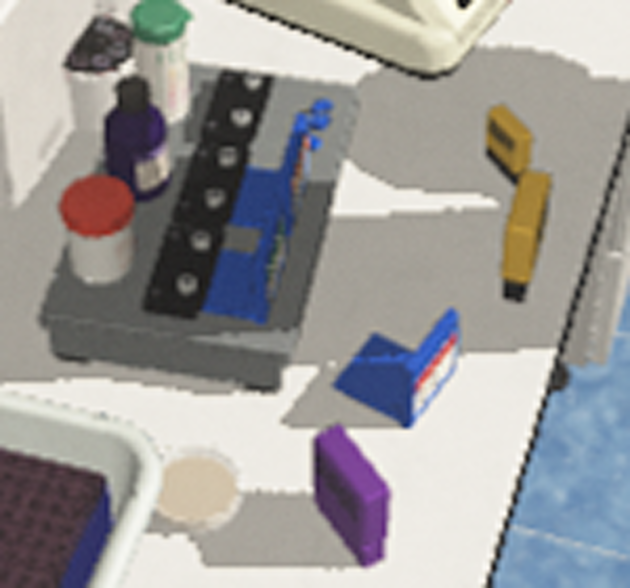

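Run:
```python
from h import *
a=np.load("pics/top0.npz");im=a['im'];d=a['d']
P=cloud('top',d)
hsv=cv2.cvtColor(im,cv2.COLOR_RGB2HSV)
# clips
V=hsv[:,:,2]
roi=np.zeros_like(V);roi[145:182,165:262]=1
m=((V<50)&(roi>0)).astype(np.uint8)
k,l,st,c=cv2.connectedComponentsWithStats(m)
for i in range(1,k):
    if st[i,4]>60:
        cn,_=cv2.findContours(((l==i)*1).astype(np.uint8),0,2)
        pts=np.vstack(cn)[:,0]; w=onplane('top',pts[:,0],pts[:,1],.0575)
        r=cv2.minAreaRect((w[:,:2]*1000).astype(np.float32)); print(st[i].tolist(),np.round(np.array(sum([list(x) if isinstance(x,tuple) else [x] for x in r],[])),1),np.round(np.median(P[l==i][:,2]),4))
        print(np.round(cv2.boxPoints(r),1).tolist())
# deck z profile
for v in (150,170,186):
    print(v,[ (u,np.round(P[v,u]*1000).astype(int).tolist()) for u in range(160,275,9)])
for u in(240,250): print(u,[(v,V[v,u],np.round(P[v,u]*1000).astype(int).tolist()) for v in range(160,200,3)])
```

```text
[201, 158, 25, 16, 224] [595.5 300.4  35.5  64.7   7.4] 0.0585
[[573.7000122070312, 330.20001220703125], [582.0999755859375, 266.0], [617.2999877929688, 270.6000061035156], [609.0, 334.70001220703125]]
[174, 162, 22, 15, 152] [585.5 373.4  33.9  53.5   7.9] 0.0586
[[565.0, 397.5], [572.4000244140625, 344.6000061035156], [606.0, 349.29998779296875], [598.5999755859375, 402.20001220703125]]
150 [(160, [647, 453, 2]), (169, [638, 418, 47]), (178, [626, 382, 108]), (187, [633, 365, 73]), (196, [638, 347, 45]), (205, [629, 317, 90]), (214, [630, 294, 86]), (223, [637, 275, 47]), (232, [637, 251, 48]), (241, [637, 227, 47]), (250, [638, 204, 41]), (259, [637, 180, 46]), (268, [647, 155, -4])]
170 [(160, [592, 453, -1]), (169, [583, 415, 59]), (178, [582, 390, 62]), (187, [583, 367, 58]), (196, [584, 345, 53]), (205, [581, 319, 67]), (214, [583, 297, 55]), (223, [583, 274, 57]), (232, [582, 250, 60]), (241, [584, 227, 47]), (250, [585, 204, 42]), (259, [584, 180, 43]), (268, [590, 155, 1])]
186 [(160, [547, 451, 4]), (169, [542, 416, 49]), (178, [542, 391, 53]), (187, [542, 369, 49]), (196,
[... 566 characters left out ...]
, [539, 230, 51]), (190, np.uint8(128), [531, 230, 46]), (193, np.uint8(125), [523, 230, 46]), (196, np.uint8(218), [519, 232, 3]), (199, np.uint8(216), [511, 232, 4])]
250 [(160, np.uint8(70), [609, 203, 58]), (163, np.uint8(129), [599, 203, 69]), (166, np.uint8(58), [593, 203, 58]), (169, np.uint8(115), [587, 204, 45]), (172, np.uint8(126), [579, 204, 47]), (175, np.uint8(125), [571, 204, 46]), (178, np.uint8(128), [563, 204, 45]), (181, np.uint8(124), [555, 204, 46]), (184, np.uint8(135), [547, 204, 49]), (187, np.uint8(132), [539, 204, 46]), (190, np.uint8(129), [531, 204, 48]), (193, np.uint8(167), [527, 204, 0]), (196, np.uint8(218), [518, 204, 6]), (199, np.uint8(182), [511, 204, 2])]
```

```bash
cat > edges.py <<'E'
from h import *
def subedge(g,line_pts,dirn,L,n=None):
    """strongest edge along dirn from points (px); returns subpixel points"""
    out=[]
    t=np.arange(-L,L+.01,.25)
    for p in line_pts:
        q=p+t[:,None]*dirn
        s=cv2.remap(g,q[:,0].astype(np.float32)[None],q[:,1].astype(np.float32)[None],cv2.INTER_LINEAR)[0]
        s=np.convolve(s,np.ones(3)/3,'same'); gr=np.gradient(s)[3:-3]; tt=t[3:-3]
        sg=1 if n is None else n
        w=np.abs(gr) if n is None else np.maximum(sg*gr,0)
        k=w.argmax(); a=slice(max(0,k-4),k+5)
        out.append(p+dirn*(w[a]*tt[a]).sum()/max(w[a].sum(),1e-9))
    return np.array(out)
def fitline(W):
    # robust line fit xy
    v=cv2.fitLine((W[:,:2]*1000).astype(np.float32),cv2.DIST_HUBER,0,.01,.01).ravel()
    d=v[:2]; p=v[2:]; r=(W[:,:2]*1000-p)@np.array([-d[1],d[0]])
    return p,d,r.std()
E
python3 - <<'E'
from edges import *
a=np.load("pics/top0.npz");g=cv2.cvtColor(a['im'],cv2.COLOR_RGB2GRAY).astype(np.float32)
f=lambda u,v:np.array([150+u/4.2,120+v/4.2])
def do(nm,p0,p1,dirn,L,z,n,N=25):
    P0,P1=f(*p0),f(*p1); pts=[P0+(P1-P0)*t for t in np.linspace(.06,.94,N)]
    e=subedge(g,pts,np.array(dirn,float),L,n); W=onplane('top',e[:,0],e[:,1],z)
    p,d,s=fitline(W); 
    if abs(d[1])>abs(d[0]): d=d*np.sign(d[1]); ang=np.degrees(np.arctan2(-d[0],d[1]))
    else: d=d*np.sign(d[0]); ang=np.degrees(np.arctan2(d[1],d[0]))
    print(nm,np.round(p,1),'yaw',round(ang,2),'std',round(s,2)); return p,d
dn=(0,1)
R={}
R['lip3']=do('lip3',(347,211),(450,199),dn,3,.0575,1)
R['lip2']=do('lip2',(215,229),(320,215),dn,3,.0575,None)
R['front']=do('deck front',(330,320),(485,299),dn,3,.045,None)
R['right']=do('deck right',(465,60),(486,280),(1,0),3,.045,None)
R['left']=do('deck left',(55,120),(78,335),(1,0),3,.045,None)
R['c3l']=do('clip3 left',(338,140),(345,208),(1,0),2.5,.0575,-1)
R['c3r']=do('clip3 right',(444,130),(452,195),(1,0),2.5,.0575,1)
R['c3b']=do('clip3 back',(345,133),(440,122),dn,2.5,.0575,-1)
yaw=np.radians(7.0)
for k,(p,d) in R.items():
    ex=np.array([np.cos(yaw),np.sin(yaw)]);ey=np.array([-ex[1],ex[0]])
    print(k,'in yaw frame',np.round([p@ex,p@ey],1))
E
```

```text
lip3 [584.9 220.6] yaw 7.05 std 0.52
lip2 [575.7 297.8] yaw 8.95 std 2.67
deck front [522.4 205.1] yaw 6.72 std 0.72
deck right [600.2 168.8] yaw 7.04 std 0.35
deck left [563.7 428. ] yaw 7.3 std 0.55
clip3 left [605.8 255.1] yaw 7.18 std 0.23
clip3 right [612.  185.6] yaw 7.03 std 0.36
clip3 back [637.7 217.3] yaw 6.92 std 0.37
lip3 in yaw frame [607.4 147.7]
lip2 in yaw frame [607.7 225.4]
front in yaw frame [543.5 139.9]
right in yaw frame [616.3  94.4]
left in yaw frame [611.6 356.1]
c3l in yaw frame [632.3 179.4]
c3r in yaw frame [630.  109.6]
c3b in yaw frame [659.4 138. ]
```

Run:
```python
from edges import *
a=np.load("pics/top0.npz");im=a['im'];P=cloud('top',a['d']);hsv=cv2.cvtColor(im,cv2.COLOR_RGB2HSV)
yaw=np.radians(7.03);ex=np.array([np.cos(yaw),np.sin(yaw)]);ey=np.array([-ex[1],ex[0]])
O=609*ex+144.4*ey; print('clip O approx',O)
m=cv2.inRange(hsv,(103,90,70),(125,255,255)); 
def rect(m,z,box,nm):
    mm=np.zeros_like(m);u0,v0,u1,v1=box;mm[v0:v1,u0:u1]=m[v0:v1,u0:u1]
    mm=cv2.resize(mm,None,fx=4,fy=4,interpolation=cv2.INTER_CUBIC);mm=(mm>127).astype(np.uint8)
    cs,_=cv2.findContours(mm,0,2)
    for c in cs:
        if cv2.contourArea(c)<60: continue
        p=(c[:,0]+.5)/4-.5; w=onplane('top',p[:,0],p[:,1],z)[:,:2]*1000
        r=cv2.minAreaRect(w.astype(np.float32)); rel=np.c_[(w-O)@ex,(w-O)@ey]
        print(nm,'ctr',np.round(r[0],1),'size',np.round(r[1],1),'ang',round(r[2],1),'clipframe x',np.round([rel[:,0].min(),rel[:,0].max()],1),'y',np.round([rel[:,1].min(),rel[:,1].max()],1))
rect(m,.0505,(235,178,262,190),'bits')
y=cv2.inRange(hsv,(14,110,60),(32,255,255))
rect(y,.075,(212,240,245,258),'scraper')
rect(y,.05,(252,225,275,245),'small')
s=np.load("pics/side0.npz")['im'];hs=cv2.cvtColor(s,cv2.COLOR_RGB2HSV)
# holder: plate-top points by depth
ii=np.s_[205:248,160:202]; Q=P[ii].reshape(-1,3)*1000; u=m[ii].ravel()>0
t=Q[(Q[:,2]>50)&(Q[:,2]<75)&u]
f=Q[(Q[:,2]>0)&(Q[:,2]<14)&u]
for q in(t,f): r=cv2.minAreaRect(q[:,:2].astype(np.float32)); print(len(q),np.round(r[0],1),np.round(r[1],1),round(r[2],1),'medz',np.median(q[:,2]).round(1))
# riser holders tops
ii=np.s_[170:205,160:235]; Q=P[ii].reshape(-1,3)*1000; t=Q[(Q[:,2]>95)&(Q[:,2]<118)]
rel=np.c_[(t[:,:2]-O)@ex,(t[:,:2]-O)@ey]; 
for lo,hi in((45,120),(120,200)):
    k=rel[(rel[:,1]>lo)&(rel[:,1]<hi)]; print('plate top',len(k),k.mean(0).round(1),k.min(0).round(1),k.max(0).round(1))
```

```text
clip O approx [586.74868795 217.84934517]
bits ctr [546.5 208.8] size [12.4 12.5] ang 89.9 clipframe x [-47.9 -34.1] y [-9.6  2.7]
bits ctr [549.1 193.1] size [12.4 12.5] ang 89.8 clipframe x [-47.3 -33.5] y [-26.1 -13.8]
bits ctr [546.6 230.9] size [17.7  9.8] ang 0.1 clipframe x [-47.2 -28.9] y [12.7 23.4]
scraper ctr [380.1 259.9] size [21.8 59.7] ang 0.0 clipframe x [-213.7 -188.7] y [36.5 97.6]
small ctr [414. 165.] size [14.4 38.4] ang 49.9 clipframe x [-193.2 -162. ] y [-46.6 -15.8]
64 [411.1 390.5] [56.2  6.6] 75.1 medz 62.5
359 [439.5 384.9] [52.4 52.1] 75.8 medz 6.1
plate top 90 [-39.8  80.8] [-44.2  51.4] [-35.2 109.3]
plate top 89 [-39.9 159.8] [-43.5 131.5] [-35.5 190.7]
```

Run:
```python
from edges import *
a=np.load("pics/top0.npz");im=a['im'];P=cloud('top',a['d']);g=cv2.cvtColor(im,cv2.COLOR_RGB2GRAY).astype(np.float32)
hsv=cv2.cvtColor(im,cv2.COLOR_RGB2HSV); S=hsv[:,:,1].astype(np.float32)
f=lambda u,v:np.array([150+u/4.2,120+v/4.2])
def do(nm,p0,p1,dirn,L,z,img,n=None,N=25):
    P0,P1=f(*p0),f(*p1); pts=[P0+(P1-P0)*t for t in np.linspace(.06,.94,N)]
    e=subedge(img,pts,np.array(dirn,float),L,n); W=onplane('top',e[:,0],e[:,1],z)
    p,d,s=fitline(W)
    if abs(d[1])>abs(d[0]): d=d*np.sign(d[1]); ang=np.degrees(np.arctan2(-d[0],d[1]))
    else: d=d*np.sign(d[0]); ang=np.degrees(np.arctan2(d[1],d[0]))
    e0=W[np.argmin(W[:,1])];print(nm,np.round(p,1),'yaw',round(ang,2),'std',round(s,2))
do('plate front top',(68,486),(165,508),(0,1),2.5,.062,S,-1)
do('foot left',(116,400),(97,470),(1,0),2.5,.005,S,1)
do('foot right',(190,415),(178,470),(1,0),2.5,.005,S,-1)
do('foot end',(120,396),(188,412),(0,1),2.5,.005,S,1)
Q=P.reshape(-1,3)
for x0 in np.arange(.30,.68,.04):
    r=[]
    for y0 in np.arange(-.1,.16,.02):
        k=Q[(Q[:,0]>=x0)&(Q[:,0]<x0+.04)&(Q[:,1]>=y0)&(Q[:,1]<y0+.02)&(Q[:,2]<.6)]
        r.append(int(1000*np.percentile(k[:,2],98)) if len(k) else None)
    print(round(x0,2),r)
for z,d in((.045,(0,0)),):
    print(inverse_kinematics([.56,.164,.12],[-np.pi/2*0,np.pi/2,0]),inverse_kinematics([.38,.26,.05],[0,np.pi/2,0]))
```

```text
plate front top [406.2 386. ] yaw -14.76 std 0.35
foot left [441.9 410.4] yaw -15.0 std 0.19
foot right [438.  358.3] yaw -13.63 std 0.32
foot end [464.5 376.5] yaw -14.38 std 0.23
0.3 [None, 3, 3, 3, 4, 4, 2, 3, 3, 4, 4, 4, 2]
0.34 [None, 4, 5, 4, 422, 415, 412, 4, 5, 4, 5, 5, 5]
0.38 [1, 4, 4, 4, 430, 434, 429, 429, 434, 430, 3, 4, 49]
0.42 [None, None, 2, 393, 414, 416, 415, 422, 425, 420, 230, 5, 51]
0.46 [None, 231, None, 391, 407, 483, 482, 413, 412, 232, 230, 4, 4]
0.5 [None, 231, None, None, 499, 500, 499, 408, 234, 232, 37, 4, 5]
0.54 [None, None, None, 328, 483, 484, 482, 388, 235, 231, 4, 4, 4]
0.58 [None, None, 316, 326, 327, 327, 328, 238, 238, 53, 4, 5, 4]
0.62 [175, None, 312, 317, 319, 319, 310, 167, 62, 4, 5, 4, 4]
0.66 [172, None, 291, 294, 298, 298, 185, 176, 63, 5, 5, 4, 4]
[ 1.49780534e-01  2.26417134e-01  1.73767042e+00 -4.44089210e-16
  1.17750510e+00 -1.42101579e+00] [ 4.28501746e-01  4.80971489e-02  2.08958842e+00 -4.44089210e-16
  1.00390708e+00 -1.14229458e+00]
```

Run:
```python
from h import *
from scipy.optimize import least_squares
rng=np.random.default_rng(0);D=[]
from scipy.spatial.transform import Rotation as Ro
for i in range(60):
    p=np.array([rng.uniform(.4,.6),rng.uniform(-.1,.4),rng.uniform(.1,.4)])
    tilt=rng.uniform(-.4,.4) if i%2 else 0
    o=[0,np.pi/2+tilt,0]
    q=inverse_kinematics(p,o)
    if q is not None and abs(q[3])<1.5: D.append((p,o,q))
print(len(D))
def fk(t,q):
    h,a0,l1,l2x,l2z,lt,off=t
    q=np.asarray(q)
    Rz=Ro.from_euler('z',q[0]).as_matrix();Ry=lambda a:Ro.from_euler('y',a).as_matrix()
    R2=Rz@Ry(q[1]);R3=R2@Ry(q[2]); R4=R3@Ro.from_euler('z',q[3]).as_matrix()@Ry(q[4])
    sh=Rz@np.array([a0,0,h]); el=sh+R2@np.array([0,0,l1]); wr=el+R3@np.array([l2x,off,l2z]); return sh,el,wr,wr+R4@np.array([0,0,lt])
res=lambda t:np.concatenate([fk(t,q)[3]-p for p,o,q in D])
s=least_squares(res,[.4,0,.4,0,.4,.25,.08]);print(s.x.round(3),np.abs(s.fun).max())
q=observe()['q'];print(fk(s.x,q))
for p in([.56,.164,.14],[.546,.213,.11],[.4,.26,.06],[.41,.39,.05]):
    q=inverse_kinematics(p,[0,np.pi/2,0]);print(p,[x.round(3) for x in fk(s.x,q)],q.round(2))
np.save('fk.npy',s.x)
```

```text
60
[ 0.311 -0.     0.412  0.052  0.548  0.334  0.079] 4.948875753640891e-10
(array([-3.39153340e-10, -7.22476028e-10,  3.11100001e-01]), array([0.03836592, 0.08172839, 0.71267576]), array([0.19234287, 0.59470268, 0.5641918 ]), array([0.19208701, 0.59415963, 0.23029234]))
[0.56, 0.164, 0.14] [array([-0.   , -0.   ,  0.311]), array([0.082, 0.012, 0.714]), array([0.56 , 0.164, 0.474]), array([0.56 , 0.164, 0.14 ])] [ 0.15  0.2   1.72 -0.    1.21 -1.42]
[0.546, 0.213, 0.11] [array([-0.   , -0.   ,  0.311]), array([0.097, 0.023, 0.71 ]), array([0.546, 0.213, 0.444]), array([0.546, 0.213, 0.11 ])] [ 0.24  0.24  1.74 -0.    1.16 -1.33]
[0.4, 0.26, 0.06] [array([-0.   , -0.   ,  0.311]), array([0.026, 0.011, 0.722]), array([0.4  , 0.26 , 0.394]), array([0.4 , 0.26, 0.06])] [ 0.41  0.07  2.04 -0.    1.03 -1.16]
[0.41, 0.39, 0.05] [array([-0.   , -0.   ,  0.311]), array([0.093, 0.067, 0.706]), array([0.41 , 0.39 , 0.384]), array([0.41, 0.39, 0.05])] [ 0.62  0.28  1.82 -0.    1.04 -0.95]
```

```bash
cat >> h.py <<'E'
yaw0=np.radians(7.03);ex=np.array([np.cos(yaw0),np.sin(yaw0)]);ey=np.array([-ex[1],ex[0]])
O=(610.5*ex+144.4*ey)/1000
def clip(x,y): return O+x*ex+y*ey
H=np.pi/2
def st(m=''):
    o=observe();print(m,round(o['time_s'],2),'pos',o['eef_pos'].round(4),'F',o['ft_force'].round(1),'op',round(o['opening'],4)); return o
E
python3 - <<'E'
from h import *
for s in(1,-1):
  for p,y in(([.38,.26,.16],0),([*clip(-.018,0),.16],yaw0),([.412,.3875,.1],-.252),([*clip(-.042,0),.1],yaw0)):
    q=inverse_kinematics(p,[0,H,y+s*H]);print(s,None if q is None else q.round(2))
E
```

```text
1 None
1 None
1 [ 0.62  0.21  1.8   0.    1.13 -2.27]
1 None
-1 [ 0.43 -0.12  2.02 -0.    1.24  0.43]
-1 [ 0.23  0.24  1.64 -0.    1.26  0.11]
-1 [ 0.62  0.21  1.8  -0.    1.13  0.87]
-1 [ 0.24  0.26  1.74 -0.    1.14  0.11]
```

Run:
```python
from h import *
movep([.380,.260,.16],[0,H,-H]);st('above')
move_l([.380,.260,.036],feed=.12,max_force=15);st('down')
gripper_to(.015,f_grip=50);st('gripped')
move_l([.380,.260,.18],feed=.2);st('up')
im,d=get_image('side');crop('side',im,180,100,330,260,4,'pics/s1.png')
```

```text
above 1.55 pos [0.3802 0.2608 0.1605] F [0.3 0.1 1.2] op 0.0856
down 2.73 pos [0.3807 0.2604 0.0367] F [ 0.5 -0.3  0.8] op 0.0858
gripped 3.33 pos [0.3803 0.2601 0.0363] F [-0.8 -0.6  2.1] op 0.0216
up 4.2 pos [0.3791 0.2596 0.1786] F [-0.8  0.2 -1.9] op 0.0215
```

View pics/s1.png

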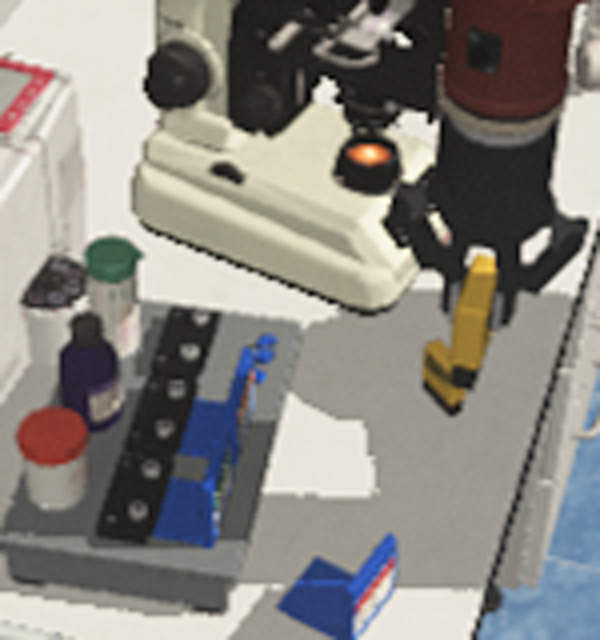

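Run:
```python
from h import *
x,y=clip(-.018,-.0015)
movep([x,y,.18],[0,H,yaw0-H]);hold(.15);o=st('hover');
e=o['eef_pos'][:2]-O; print('clipframe',e@ex*1000,e@ey*1000)
r=move_l([x,y,.09],feed=.1,max_force=12);st('low %s'%r)
if not r:
    r=move_l([x,y,.076],feed=.02,max_force=5);o=st('contact %s'%r)
    e=o['eef_pos'][:2]-O; print('clipframe',e@ex*1000,e@ey*1000)
im,d=get_image('side');crop('side',im,180,120,300,260,5,'pics/s2.png')
```

```text
hover 5.2 pos [0.5691 0.2153 0.18  ] F [-0.3  0.3 -0.4] op 0.0215
clipframe -19.34643673134468 -0.4147501453267456
low False 6.25 pos [0.5713 0.2145 0.0909] F [-0.1  0.4 -0.3] op 0.0212
contact True 6.75 pos [0.571  0.2144 0.0813] F [ 0.1 -0.3  3.1] op 0.0214
clipframe -17.546354285786165 -1.512288871527725
```

View pics/s2.png

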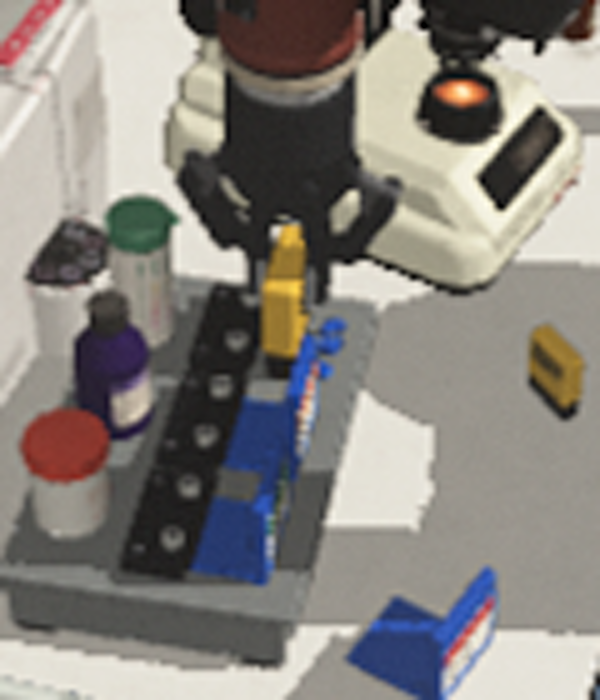

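Run:
```python
from h import *
x,y=clip(-.068,-.0015)
z=.081
r=move_l([x,y,z],feed=.045,max_force=15);o=st('swept %s'%r)
hold(.2)
e=o['eef_pos'][:2]-O; print('clipframe',e@ex*1000,e@ey*1000)
im,d=get_image('side');crop('side',im,180,120,300,260,5,'pics/s3.png')
x2,y2=clip(-.08,-.0015)
move_l([x2,y2,.15],feed=.12);hold(.1)
im,d=get_image('top');crop('top',im,150,120,280,260,4.2,'pics/t3.png');st()
im,d=get_image('side');crop('side',im,180,120,300,260,5,'pics/s4.png')
```

```text
swept False 8.05 pos [0.5207 0.2083 0.0813] F [ 1.8 -0.2  7.1] op 0.0216
clipframe -68.20938363291427 -1.4231797527465393
 9.18 pos [0.5082 0.2065 0.1487] F [-0.4  0.7 -1. ] op 0.0216
```

View pics/s4.png

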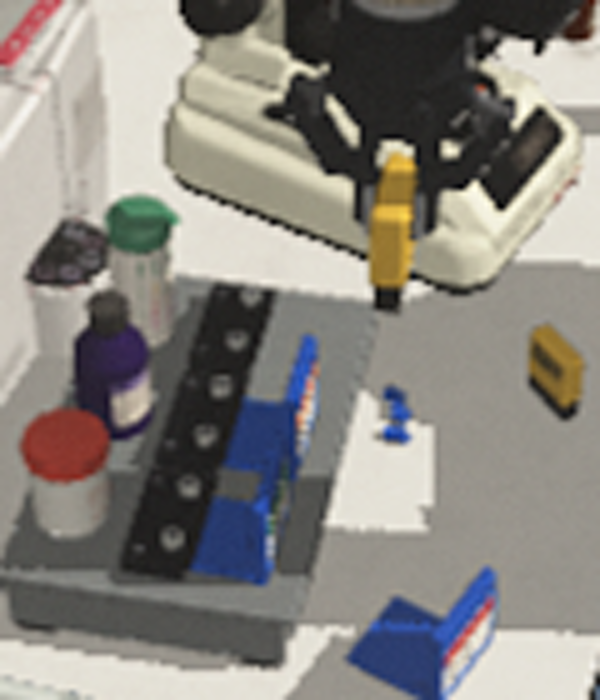

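View pics/s3.png

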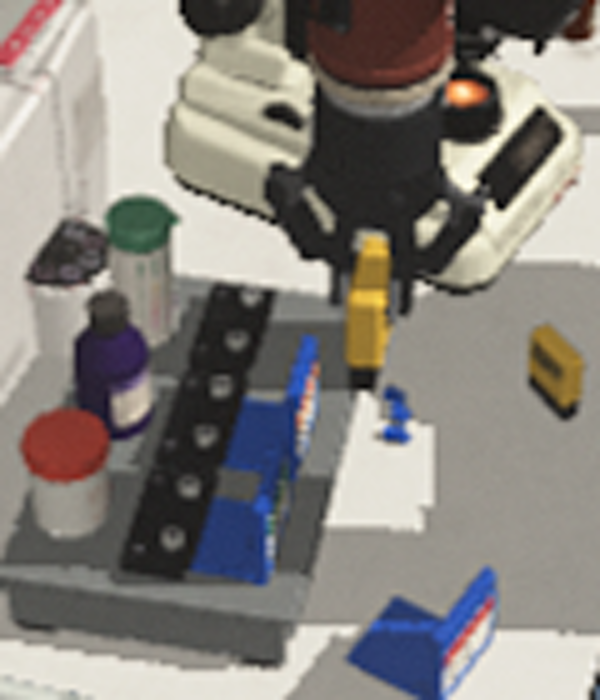

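Run:
```python
from h import *
move_l([.43,.235,.16],feed=.2)
movep([.380,.250,.12],[0,H,-H]);
move_l([.380,.250,.05],feed=.12,max_force=12)
r=move_l([.380,.250,.030],feed=.025,max_force=4);o=st('contact %s'%r)
gripper_to(.085);st('open')
move_l([.380,.250,.15],feed=.2);st()
movep([.39,.41,.2],[0,H,-.252-H]);hold(.1)
im,d=get_image('top');np.savez('pics/t4.npz',im=im,d=d);crop('top',im,150,120,290,260,4.2,'pics/t4.png')
im,d=get_image('side');crop('side',im,180,120,330,280,4,'pics/s5.png')
```

```text
contact True 11.49 pos [0.3801 0.25   0.0361] F [-1.3 -0.8  4.7] op 0.0211
open 12.12 pos [0.3794 0.2497 0.0357] F [-0.  -0.7  0. ] op 0.0849
 12.85 pos [0.3794 0.2497 0.149 ] F [-0.4  0.5 -0.6] op 0.0846
```

View pics/t4.png

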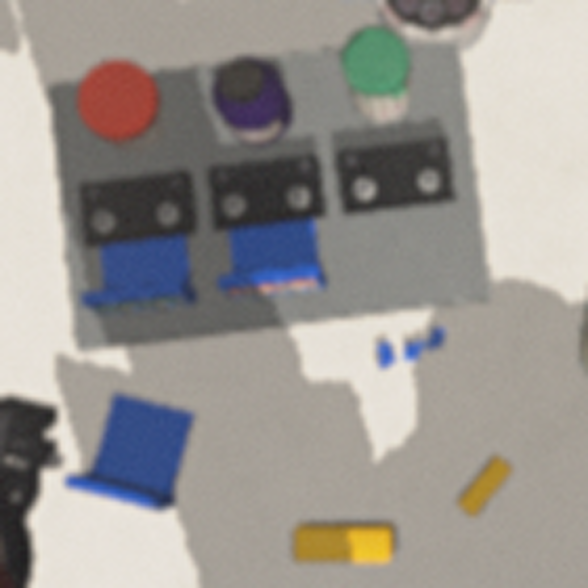

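View pics/s5.png

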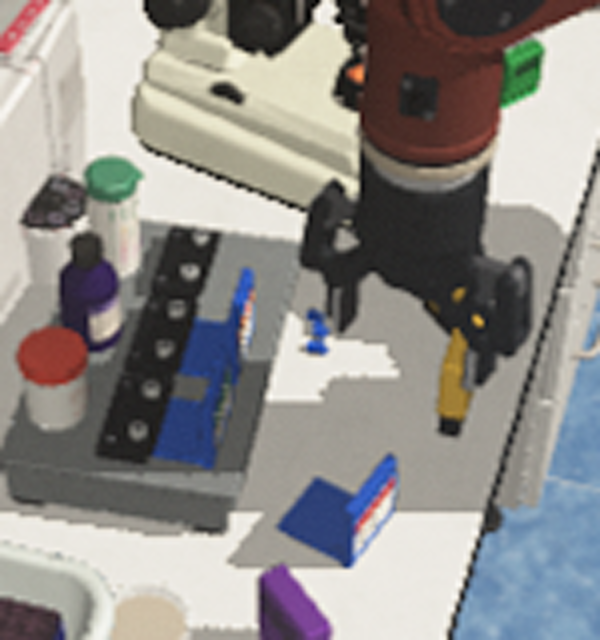

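Run:
```python
from h import *
hy=np.radians(-14.5); X,Y=.4108,.3911
movep([X,Y,.13],[0,H,hy-H]);hold(.1);st('above')
r=move_l([X,Y,.024],feed=.1,max_force=12);hold(.1);st('down %s'%r)
gripper_to(.0,f_grip=70);o=st('gripped')
move_l([X,Y,.06],feed=.1);st()
move_l([X,Y,.19],feed=.2);
x,y=clip(-.079,0)
movep([x,y,.19],[0,H,yaw0-H]);hold(.2);o=st('hover')
np.save('hz.npy',0)
im,d=get_image('side');np.savez('pics/s6.npz',im=im,d=d);crop('side',im,180,100,320,240,4.2,'pics/s6.png')
im,d=get_image('top');np.savez('pics/t6.npz',im=im,d=d);crop('top',im,150,120,290,260,4.2,'pics/t6.png')
```

```text
above 14.26 pos [0.4117 0.392  0.1323] F [-0.3  0.   1.4] op 0.0849
down False 15.57 pos [0.4114 0.3916 0.0249] F [-0.3 -0.9  1. ] op 0.0848
gripped 16.26 pos [0.4109 0.3912 0.0241] F [0.6 0.5 1.7] op 0.0071
 16.77 pos [0.411  0.3912 0.0604] F [-0.2 -0.3 -0.4] op 0.0069
hover 18.61 pos [0.5092 0.2096 0.1897] F [ 0.3 -0.9  0. ] op 0.0072
```

View pics/s6.png

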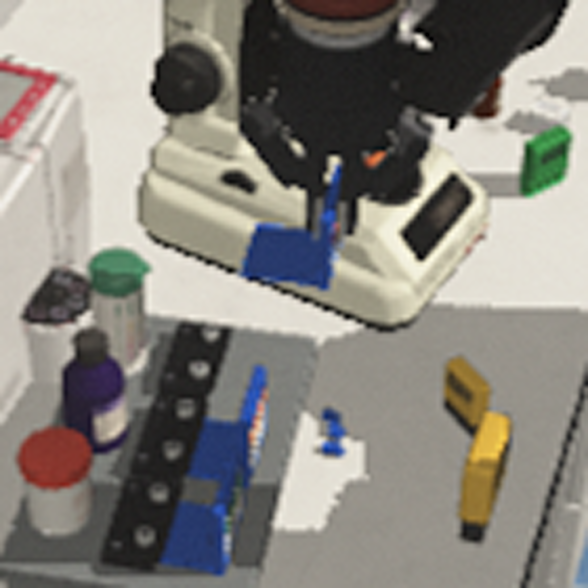

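View pics/t6.png

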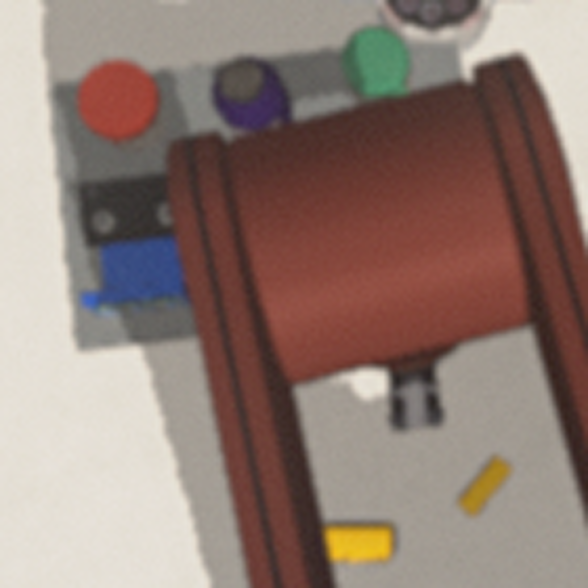

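Run:
```python
from edges import *
a=np.load('pics/s6.npz');im=a['im'];P=cloud('side',a['d']);hsv=cv2.cvtColor(im,cv2.COLOR_RGB2HSV)
m=cv2.inRange(hsv,(105,120,40),(125,255,255));
tcp=np.array([.5092,.2096,.1897])
mm=np.zeros_like(m);mm[150:170,235:262]=m[150:170,235:262]
q=P[(mm>0)]; q=q[(q[:,2]>.15)&(q[:,2]<.19)]
A=np.c_[q[:,:2]-tcp[:2],np.ones(len(q))];
c,*_=np.linalg.lstsq(A,q[:,2],rcond=None);r=q[:,2]-A@c; print(len(q),'plane',c.round(4),'std',r.std().round(4))
print('tilt along clip x,y (deg)',np.degrees([c[:2]@ex,c[:2]@ey]).round(2))
# edges on plane z
g=hsv[:,:,1].astype(np.float32); z=tcp[2]-.024+.005
f=lambda u,v:np.array([180+u/4.2,100+v/4.2])
def do(nm,p0,p1,dirn,L):
    P0,P1=f(*p0),f(*p1); pts=[P0+(P1-P0)*t for t in np.linspace(.1,.9,25)]
    e=subedge(g,pts,np.array(dirn,float),L); W=onplane('side',e[:,0],e[:,1],z); p,d,s=fitline(W)
    rel=p/1000-tcp[:2]; ang=np.degrees(np.arctan2(d[1],d[0])); print(nm,'rel clip',np.round([rel@ex*1000,rel@ey*1000],1),'dir',round(ang,1),'std',round(s,2))
do('foot end',(258,226),(243,276),(1,0),2.5)
do('near side (+y) edge',(246,277),(325,288),(0,1),2.5)
do('far side',(265,226),(318,235),(0,1),2.5)
```

```text
222 plane [-0.0648  0.044   0.1722] std 0.0032
tilt along clip x,y (deg) [-3.38  2.96]
foot end rel clip [56.3 10.5] dir -82.4 std 0.45
near side (+y) edge rel clip [22.2 33.2] dir 8.1 std 1.46
far side rel clip [ 32.1 -21.3] dir 2.4 std 2.08
```

Run:
```python
from h import *
x,y=clip(-.079,0)
r=move_l([x,y,.080],feed=.12,max_force=10);st('low %s'%r)
r=move_l([x,y,.062],feed=.02,max_force=3);o=st('contact %s'%r);hold(.1);o=st()
e=o['eef_pos'][:2]-O; print('clipframe',e@ex*1000,e@ey*1000)
im,d=get_image('side');np.savez('pics/s7.npz',im=im,d=d);crop('side',im,190,140,290,240,6,'pics/s7.png')
```

```text
low False 19.77 pos [0.5106 0.2086 0.0809] F [0.7 0.2 0.1] op 0.0072
contact True 20.38 pos [0.5098 0.2083 0.0691] F [-1.8  0.7  4.4] op 0.007
 20.48 pos [0.5097 0.2083 0.0691] F [-0.7 -1.1  4.6] op 0.0071
clipframe -79.09264518285347 -0.022938427999690605
```

View pics/s7.png

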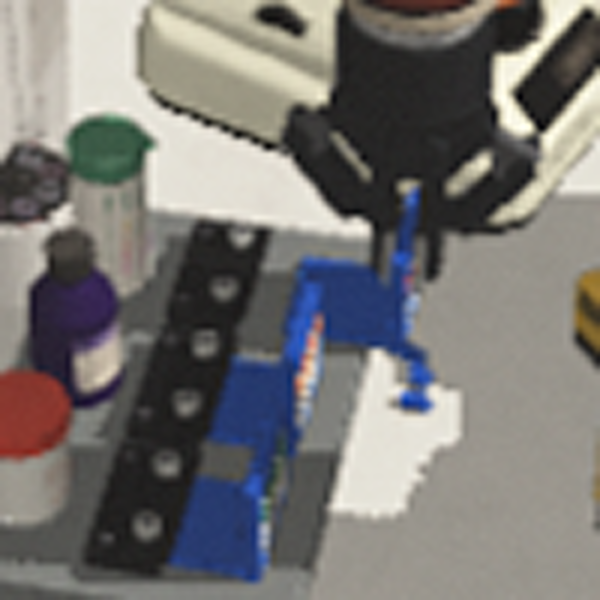

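Run:
```python
from h import *
im=np.load('pics/s7.npz')['im']
crop('side',im,225,160,270,205,13,'pics/s7z.png')
```

```text
(no output)
```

View pics/s7z.png

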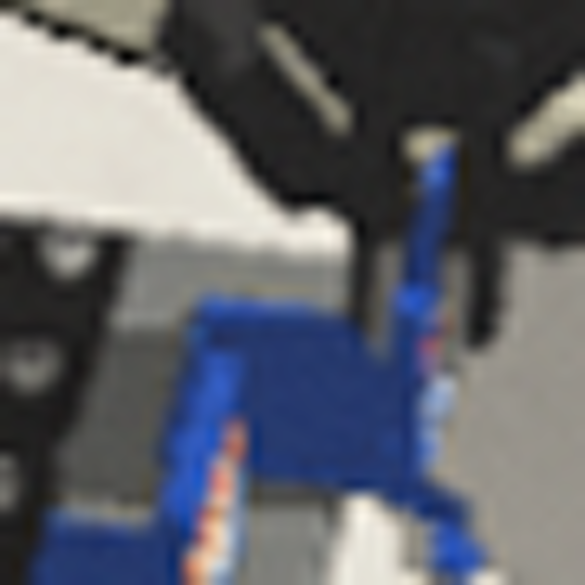

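Run:
```python
from h import *
def q(nm,u,v,z):
    p=onplane('side',[225+u/13-.5+.04],[160+v/13-.5+.04],z)[0][:2]; e=p-O; print(nm,np.round([e@ex*1000,e@ey*1000],1))
q('foot near edge',320,487,.045)
q('foot near edge, end',260,483,.045)
q('foot far corner',202,297,.050)
q('plate top near',400,308,.107);q('plate top near',430,308,.107)
q('nbr top far corner L',208,350,.107);q('nbr top far corner R',240,350,.107)
q('nbr foot far edge near lip',55,512,.05)
q('clip3/2 boundary',50,490,.0575)
```

```text
foot near edge [-59.4  28.8]
foot near edge, end [-45.5  30.3]
foot far corner [-20.9 -23.3]
plate top near [-77.   30.5]
plate top near [-83.6  29.2]
nbr top far corner L [-37.6  52.5]
nbr top far corner R [-44.5  51.1]
nbr foot far edge near lip [-2.3 53.8]
clip3/2 boundary [-1.3 54.4]
```

Run:
```python
from h import *
def rep(m):
    o=st(m);e=o['eef_pos'][:2]-O; f=o['ft_force'][:2]; print('  clip x,y mm',np.round([e@ex*1000,e@ey*1000],2),'Fx,Fy',np.round([f@ex,f@ey],1),'rpy',o['tcp_rot'].round(3))
x,y=clip(-.079,-.001);move_l([x,y,.0695],feed=.02);rep('shift')
x,y=clip(-.056,-.001);r=move_l([x,y,.0693],feed=.03,max_force=6);hold(.15);rep('under lip %s'%r)
im,d=get_image('side');crop('side',im,190,140,290,240,6,'pics/s8.png')
```

```text
shift 20.77 pos [0.5098 0.2072 0.0692] F [0.4 0.2 0.1] op 0.0069
  clip x,y mm [-79.19  -1.13] Fx,Fy [0.5 0.2] rpy [-1.429  1.569 -2.877]
under lip False 21.84 pos [0.5326 0.2102 0.0692] F [-0.3  0.2  0.1] op 0.0072
  clip x,y mm [-56.21  -0.98] Fx,Fy [-0.3  0.3] rpy [-1.471  1.569 -2.92 ]
```

View pics/s8.png

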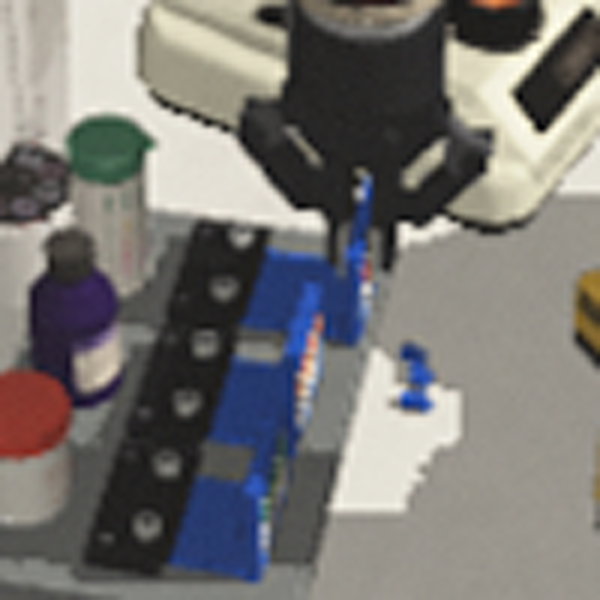

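Run:
```python
from h import *
def rep(m):
    o=st(m);e=o['eef_pos'][:2]-O; f=o['ft_force'][:2]; print('  clip x,y mm',np.round([e@ex*1000,e@ey*1000],2),'Fx,Fy',np.round([f@ex,f@ey],1));return e@ex,f@ex
for t in(-.051,-.048,-.046,-.044,-.0425,-.0415,-.0405,-.0395,-.0385,-.0375):
    x,y=clip(t,-.001);r=move_l([x,y,.0690],feed=.015,max_force=11);hold(.12);a,f=rep('%.4f %s'%(t,r))
    if r or f<-13: break
```

```text
-0.0510 False 22.49 pos [0.538  0.2108 0.0692] F [ 0.8  0.6 -0. ] op 0.007
  clip x,y mm [-50.75  -1.02] Fx,Fy [0.8 0.5]
-0.0480 False 22.96 pos [0.5404 0.2112 0.0692] F [-3.2 -0.7  4.9] op 0.0073
  clip x,y mm [-48.37  -0.95] Fx,Fy [-3.3 -0.3]
-0.0460 False 23.36 pos [0.5415 0.2113 0.0693] F [-7.4 -1.8  8.6] op 0.0071
  clip x,y mm [-47.21  -0.92] Fx,Fy [-7.6 -0.8]
-0.0440 False 23.76 pos [0.5431 0.2116 0.0693] F [-10.2  -2.1  10.7] op 0.0072
  clip x,y mm [-45.6  -0.9] Fx,Fy [-10.4  -0.8]
-0.0425 False 24.12 pos [0.5443 0.2117 0.0693] F [-11.7  -2.1  11.7] op 0.0072
  clip x,y mm [-44.43  -0.92] Fx,Fy [-11.9  -0.7]
-0.0415 False 24.49 pos [0.545  0.2118 0.0694] F [-12.6  -1.6  13. ] op 0.0073
  clip x,y mm [-43.71  -0.9 ] Fx,Fy [-12.7  -0. ]
-0.0405 False 24.86 pos [0.5457 0.2119 0.0694] F [-13.5  -2.7  13.5] op 0.0072
  clip x,y mm [-42.93  -0.9 ] Fx,Fy [-13.7  -1. ]
```

Run:
```python
from h import *
def rep(m):
    o=st(m);e=o['eef_pos'][:2]-O; f=o['ft_force'][:2]; print('  clip x,y mm',np.round([e@ex*1000,e@ey*1000],2),'Fx,Fy',np.round([f@ex,f@ey],1),'M',o['torque'].round(2));return e@ex,f@ex
for t,z in((-.0405,.0696),(-.0395,.0696),(-.0385,.0696),(-.0375,.0696),(-.0365,.0696)):
    x,y=clip(t,-.001);r=move_l([x,y,z],feed=.015,max_force=11);hold(.15);a,f=rep('%.4f %s'%(t,r))
    if r or f<-15: break
im,d=get_image('side');np.savez('pics/s9.npz',im=im,d=d);crop('side',im,200,150,275,225,8,'pics/s9.png')
```

```text
-0.0405 False 25.26 pos [0.5458 0.2119 0.0694] F [-10.9  -2.5   9.6] op 0.0072
  clip x,y mm [-42.89  -0.91] Fx,Fy [-11.1  -1.2] M [-0.25  1.59  0.01]
-0.0395 False 25.66 pos [0.5465 0.212  0.0695] F [-12.2  -2.5  11.6] op 0.0074
  clip x,y mm [-42.18  -0.9 ] Fx,Fy [-12.4  -1. ] M [-0.31  1.73 -0.03]
-0.0385 False 26.06 pos [0.5473 0.2121 0.0695] F [-12.7  -2.4  12.7] op 0.0072
  clip x,y mm [-41.39  -0.9 ] Fx,Fy [-12.9  -0.8] M [-0.27  1.93 -0.02]
-0.0375 False 26.46 pos [0.5481 0.2122 0.0695] F [-13.8  -2.4  12.6] op 0.0071
  clip x,y mm [-40.58  -0.9 ] Fx,Fy [-14.   -0.7] M [-0.35  1.98 -0.03]
-0.0365 False 26.86 pos [0.5484 0.2122 0.0696] F [-17.8  -3.4  16.3] op 0.007
  clip x,y mm [-40.3   -0.91] Fx,Fy [-18.   -1.2] M [-0.47  2.56 -0.05]
```

View pics/s9.png

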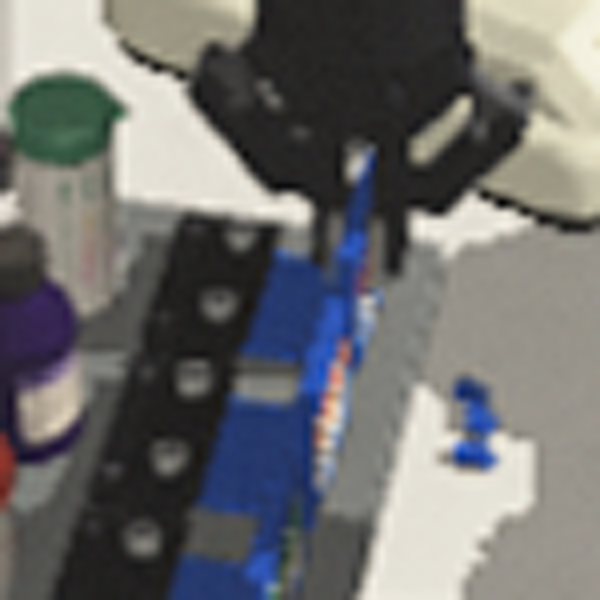

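Run:
```python
from h import *
im=np.load('pics/s9.npz')['im']
crop('side',im,228,164,258,204,14,'pics/s9z.png')
```

```text
(no output)
```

View pics/s9z.png

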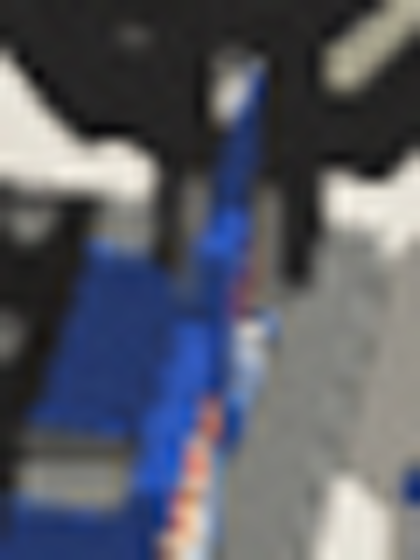

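Run:
```python
from h import *
def q(nm,u,v,z):
    p=onplane('side',[228+u/14-.46],[164+v/14-.46],z)[0][:2]; e=p-O; print(nm,np.round([e@ex*1000,e@ey*1000],1))
q('ours L',203,240,.107);q('ours R',247,220,.107)
q('nbr L',175,325,.107);q('nbr R',217,325,.107);q('nbr L2',140,430,.107)
q('nbr R2',205,400,.107)
q('our front bottom near corner',228,445,.045)
im,d=get_image('side')
P=cloud('side',d);e=(P[:,:,:2]-O);X=e@ex;Y=e@ey;Z=P[:,:,2]
hsv=cv2.cvtColor(im,cv2.COLOR_RGB2HSV);b=cv2.inRange(hsv,(105,120,40),(125,255,255))>0
for lo,hi in((-30,30),(51,111),(132,192)):
    k=b&(Y>lo/1e3)&(Y<hi/1e3)&(X<-.005)&(X>-.034)&(Z>.03)&(Z<.07)
    A=np.c_[X[k],Y[k],np.ones(k.sum())];c=np.linalg.lstsq(A,Z[k],rcond=None)[0];print('foot',k.sum(),'z med',np.median(Z[k]).round(4),'slope deg',np.degrees(c[:2]).round(1))
```

```text
ours L [-37.   27.7]
ours R [-44.8  19.8]
nbr L [-36.4  54. ]
nbr R [-44.9  52.2]
nbr L2 [-35.6  85.6]
nbr R2 [-46.8  74.4]
our front bottom near corner [-42.3  25. ]
foot 83 z med 0.0506 slope deg [-2.5 -0.1]
foot 103 z med 0.0499 slope deg [1.8 0.2]
foot 141 z med 0.0499 slope deg [-3.3  0.2]
```

Run:
```python
from h import *
from scipy.spatial.transform import Rotation as Ro
o=observe();R=Ro.from_euler('xyz',o['tcp_rot']).as_matrix()
exx=np.r_[ex,0];eyy=np.r_[ey,0]
a=-R[:,0];print('up axis: lean x',np.degrees(a@exx).round(2),'lean y',np.degrees(a@eyy).round(2),'jaw yaw err',np.degrees(np.arctan2(R[:,1]@eyy,R[:,1]@exx)).round(2))
st()
```

```text
up axis: lean x 0.59 lean y 0.04 jaw yaw err 0.02
 26.96 pos [0.5483 0.2122 0.0696] F [-17.8  -3.   15.6] op 0.0076
```

Run:
```python
from h import *
from scipy.spatial.transform import Rotation as Ro
exx=np.r_[ex,0];eyy=np.r_[ey,0]
N=Ro.from_euler('xyz',[0,H,yaw0-H])
def rep(m):
    o=st(m);e=o['eef_pos'][:2]-O; f=o['ft_force'][:2];R=Ro.from_euler('xyz',o['tcp_rot']).as_matrix();a=-R[:,0]
    print('  clip x,y mm',np.round([e@ex*1000,e@ey*1000],2),'Fx',np.round(f@ex,1),'lean',np.degrees(a@exx).round(2))
x,y=clip(-.0365,-.001)
for dg,z in((-.35,.0693),(-.7,.0690)):
    T=Ro.from_rotvec(eyy*np.radians(dg))*N
    r=move_l([x,y,z],feed=.01,rotation=T.as_euler('xyz'),max_force=12);hold(.3);rep('%s %s'%(dg,r))
```

```text
-0.35 False 27.51 pos [0.5482 0.2122 0.0692] F [-17.8  -2.9  16.1] op 0.0073
  clip x,y mm [-40.48  -0.92] Fx -18.0 lean 0.17
-0.7 False 28.06 pos [0.5482 0.2122 0.0691] F [-17.4  -3.9  17.8] op 0.0072
  clip x,y mm [-40.44  -0.93] Fx -17.8 lean -0.18
```

Run:
```python
from h import *
from scipy.spatial.transform import Rotation as Ro
exx=np.r_[ex,0];eyy=np.r_[ey,0]
N=Ro.from_euler('xyz',[0,H,yaw0-H])
def rep(m):
    o=st(m);e=o['eef_pos'][:2]-O; f=o['ft_force'][:2];R=Ro.from_euler('xyz',o['tcp_rot']).as_matrix();a=-R[:,0]
    print('  clip x,y mm',np.round([e@ex*1000,e@ey*1000],2),'Fx',np.round(f@ex,1),'lean',np.degrees(a@exx).round(2))
x,y=clip(-.036,-.001)
T=Ro.from_rotvec(eyy*np.radians(-.55))*N
r=move_l([x,y,.0693],feed=.01,rotation=T.as_euler('xyz'),max_force=12);hold(.5);rep('final %s'%r)
im,d=get_image('side');im0=np.load('pics/side0.npz')['im']
df=cv2.absdiff(im,im0).max(2); print('container region mean diff',df[158:235,180:218].mean().round(2),'px>60:',(df[158:235,180:218]>60).sum())
crop('side',im,180,140,330,260,5,'pics/s10.png')
```

```text
final False 28.81 pos [0.5482 0.2122 0.0691] F [-19.5  -3.6  17.3] op 0.007
  clip x,y mm [-40.49  -0.89] Fx -19.8 lean 0.03
container region mean diff 15.91 px>60: 135
```

View pics/s10.png

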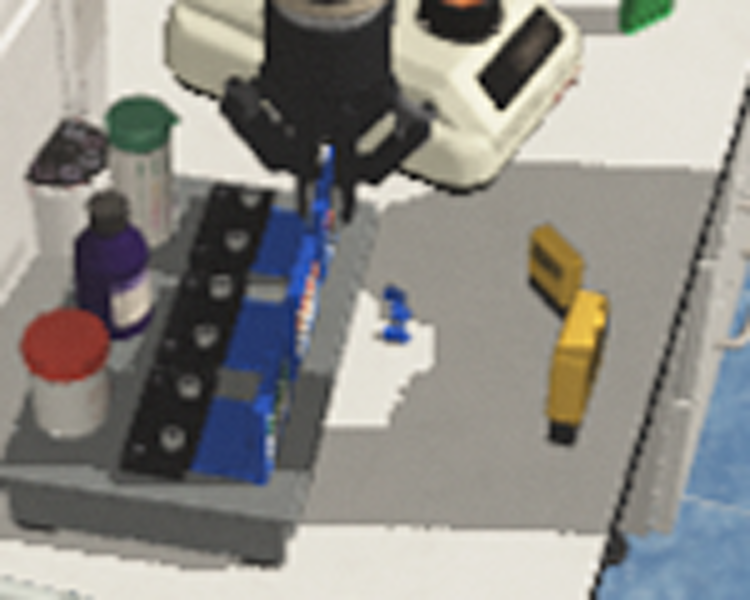

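```bash
python3 -c "
from h import *
job_done();st()"
```

```text
the job is handed in; nothing more can be done
the job is handed in; nothing more can be done
```

The job is handed in at about 29 s of the 61 s allowed. The new label holder is in the empty clip, still gripped and pressed home.

- **Deck:** I gripped the yellow scraper and wiped all three broken bits off the front of the deck in one stroke. The pictures show all three bits on the bench and the deck clear. The gripper never touched them.
- **Scraper:** It stands upright on the bench, close to where it started.
- **Holder:** I picked it up only after the deck was clear, set its foot on the deck and slid it under the lip. The pins gave over about 8 mm and then it met a firm stop: the last 0.5 mm of commanded push moved it no further and added 2 N.
- **Final state:** It is pressed home with about 20 N, and the tool leans 0.03° with about 0.02° of yaw error. The holder is about 1 mm off the clip's centre line, with 5 mm of play each side.

**Checks that disagreed or are weak:**
- By my camera estimate of the clip, the holder stopped at -40.5 mm rather than -42 mm. The neighbouring plates show the same forward shift of 1 to 1.5 mm, and our plate lines up with theirs within about 0.5 mm, so I put this down to camera calibration.
- During the push the tool leaned forward 0.6°, lifting the holder's heel by about 0.5 mm. I corrected this and the tool returned to its touchdown height.
- The depth reading of the foot's slope is too noisy (about ±3°) to confirm on its own that it lies flat.
- The picture comparison around the three containers was not clean, which I put down to the arm's shadow. I compared only the canister's cap by pixel position, and it matched to about a pixel. The other two I judged unmoved by eye.

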